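# Snap the spice side of the cupboard shut

## Task

Both glazed doors of the little open-topped wooden cupboard on the worktop stand open. Push shut the door of the compartment that holds the spice jar, past its sprung roller catch until it snaps and the door sits fully home, but do not go on pressing hard once it is shut. Leave the other door, in front of the mug, standing open, and do not knock over the jar or the mug.

Things in the scene. Friction and masses are not known exactly. Their poses are not given: they have to be found in the camera images.
- cupboard_top (a point): Middle of the open top of the fixed wooden spice cupboard, 130 (x) x 290 (y) x 140 mm high, on the worktop. Own +x points to its back: the front faces -x, to the robot (turned up to 15 degrees); own +y to its left. A middle board (y = 0) parts it into a left and a right compartment, open above, each with a door. Outer face of the shut doors at x = -80 mm.
- left_door (a joint): Angle of the left door (rad): 0 shut, grows as its free edge swings out to the robot, limit 1.7. Hinge at the cupboard's left end. Wood-framed clear leaf 142 x 15 mm, 6 to 138 mm high; knob out 22 mm near the free edge at 55 mm height. Stays where left. Its nose meets the roller at about 0.13 rad, resists with some 8 N, passes over it at about 0.06; then the roller pulls it to 0.
- right_door (a joint): Opening angle of the right door (rad), mirror image of the left one: hinged at the cupboard's right end, 0 shut, grows as it opens towards the robot, same size, catch and forces.
- left_push (a point): A point on the outer face of the left door, 105 mm from its hinge axis (37 mm from the free edge) and 120 mm above the worktop, 18 mm below the door's top edge; its -x axis points straight out of the outer face, it moves with the door. The bare wooden top rail here is a good place to push.
- right_push (a point): The same point on the right door's outer face, 105 mm from the right hinge, at 120 mm height; its -x axis points out of the outer face.
- left_hinge (a point): Top end of the left door's upright hinge axis, at 142 mm height, half-way through the door's thickness (7.5 mm behind the outer face).
- right_hinge (a point): The same point on the right door, at the cupboard's right end.
- jar_cap (a point): Centre of the top of the spice jar, a clear upright jar with a white cap and a coloured label, 46 mm across and 108 mm high, loose on the floor (12 mm above the worktop) of one compartment; left or right varies.
- mug_mouth (a point): Centre of the mouth of the white mug, 78 x 113 x 89 mm with its handle, loose in the other compartment.
Not all that is in view belongs to the job. What is shaped like the part that bears jar_cap but purple or red is not meant.

How it is judged:
By the outcome, as a careful person would: the job done as asked, in the order asked, and still so for the second after the job is handed in, with the robot touching nothing.
It also fails if it takes over 32 s, if anything falls off the work surface, if the arm or the gripper's body presses on something with over 40 N, if the wrist force passes 120 N, or if a joint passes its speed limit or range.

## Robot

A 7-joint arm with a two-finger parallel gripper is mounted at the origin on a cart in front of the work surface, level with it; the furniture and walls round the work are solid. World frame = base frame: x ahead of the robot, y to its left, z up, the work surface at z = 0. Lengths are in m, angles in rad, forces in N, time in s.
With the tool pointing down it reaches from about 0.425 to 0.975 m from the base axis. Payload 16.7 kg.
Tool frame: the origin (TCP) lies midway between the tips of the shut fingers; the grasp point (between the pads) lies 19 mm behind it; x points along the fingers, z is the direction in which the jaws open and shut, and the axes are right-handed (so a half turn about x gives the same grasp; the last joint's range is limited). The gripper opens to 85 mm and grips with 20 to 120 N. Pads are 22 mm wide; open, the fingers measure 114 mm over their backs; the gripper's body (76 mm by 85 mm) begins 54 mm behind the grasp point. The pads swing forward as they close: fully open they stand 13 mm farther back than shut.
Start: joints at [1.077, 0.426, 0.074, 1.606, -0.034, 1.111, -0.067], TCP at [0.228, -0.635, 0.231] pointing down, gripper open.
Joint ranges: [-2.85, 2.85], [-0.5, 2.14], [-1.23, 1.37], [0.21, 2.46], [-1.02, 4.16], [0.16, 2.05], [-2.73, 2.73]. Speed limits (rad/s): [1.89, 1.89, 2.39, 2.39, 3.01, 3.01, 3.01].

## Interface

Orientations are given as a rotation vector (axis times angle).
In Python, from workcell import readout, viewer, ticket gives the robot as it stands.
- The arm moves only by the tool send_rows, never from a script. Its argument "deltas" is a list of rows, each a list of 3 entries, a list of its own where there are three numbers: the finger opening in m, from 0 to 0.0854, then the shift along the tool's x, y, z in m, then the turn about the tool's x in degrees. A call has 1 to 5 rows; each row is the pose to reach, as a shift and turn from the pose commanded when the call began, along the tool's axes at that moment; what a row does not reach only later rows make up. A row lasts 1/8 s, in which the tool goes at most 62.5 mm and 10.7 degrees, less where a joint would pass 70% of its speed; a pose out of reach is approached as far as the arm can. A call with a gripper value outside its range is refused whole. The fingers move at their own pace and stop on an object; the grip force is fixed at half the most. Time passes only in rows, so rows that repeat a pose let the fingers close. It gives the time, the measured TCP pose, the force and the opening at its end, in the units of the state.
- readout.state(): the state, without advancing time (a new reading comes with each control period).
- viewer.grab_frame(name): name is "scene" or "top"; returns the picture (384x512x3 uint8, blue, green, red); there is no depth.
- viewer.get_calibration(name): a dict with "fov_y" (degrees; the focal length in pixels is half the picture's height over the tangent of half this angle, whatever the lens; pixels are square), "cx", "cy" (the principal point, pixels), "k1" (the pictures are not rectified: a ray, as slopes to the right and down, at radius r is drawn at 1 + k1 r^2 times it, then the intrinsics apply), "cam_to_world" (4x4, takes a point from camera to world coordinates). Camera axes: x right, y down, z forward; pixel columns grow to the right and rows downward; lengths in m; the calibration is good to about 2 mm. A picture is of the moment at which its call begins. get_calibration takes no time and is no camera call.
- ticket.close_job(): hands the job in, once; it reports no verdict.
The state is a dict: "clock": time; "qpos": joint angles; "joint_vel": joint speeds; "tau": joint torques, N m; "eef_pos": TCP position; "ee_rot": TCP orientation; "ft_force": force on the tool from outside, world axes, zero at the start; "wrist_torque": the same for the moment, N m; "finger_gap": opening from 0.0 (shut) to 1.0 (fully open).
Only numpy, scipy, OpenCV 4.12 (cv2) and the standard library are available. Lean on these libraries where they do the work, as an engineer would, in place of code of your own. Each camera call takes 0.05 s, during which the arm holds its last target. There are 200 camera calls.

## Working session

There is one attempt and no reset: what is moved stays moved. The work goes in short steps, Python scripts to look and compute and a tool call to move; the robot and the scene stay as the last step left them, time stands still between calls to the robot, and variables do not carry over. Pictures are saved under pics/ and viewed, about 8 in all and at most 12, crops included, and the job is handed in when it is done.

Besides the shell and the picture viewer there is one more tool, called in YAML: its name, and indented under it one key for each argument. send_rows: Moves the arm, as the interface text tells. Its arguments: {"type":"object","properties":{"deltas":{"type":"array","items":{"type":"array"}}},"required":["deltas"]}

```bash
mkdir -p pics
python3 - <<'E'
from workcell import readout, viewer
import cv2
for n in("scene","top"):
    cv2.imwrite(f"pics/{n}0.png",viewer.grab_frame(n)); c=viewer.get_calibration(n); print(n,c)
print(readout.state())
E
```

```text
scene {'fov_y': 57.57680765345719, 'cx': 259.98103838898663, 'cy': 191.55425944096223, 'k1': -0.06681882048211016, 'cam_to_world': array([[ 0.99515617,  0.06544677, -0.07335472,  0.74108556],
       [ 0.09792833, -0.59456764,  0.79805975, -0.74257364],
       [ 0.00861609, -0.80137759, -0.59809675,  0.6174019 ],
       [ 0.        ,  0.        ,  0.        ,  1.        ]])}
top {'fov_y': 47.9270932616639, 'cx': 253.79643151781977, 'cy': 195.8952826344667, 'k1': -0.14020260679643617, 'cam_to_world': array([[ 0.00500811, -0.99780583,  0.06601847,  0.60068879],
       [-0.99991037, -0.00581656, -0.01205938, -0.04375054],
       [ 0.01241692, -0.06595216, -0.99774552,  0.96742098],
       [ 0.        ,  0.        ,  0.        ,  1.        ]])}
{'clock': 0.1, 'qpos': array([ 1.076514  ,  0.42663881,  0.07388085,  1.60650113, -0.03410187,
        1.11083294, -0.06713532]), 'joint_vel': array([-0.0013099 , -0.00113336,  0.00055858, -0.00087515,  0.00033683,
       -0.00115139,  0.00052702]), 'tau': array([ 1.15070661e-02, -9.51514077e+01,  3.77338037e+00, -4.64390945e+01,
        1.98613509e-02,  6.44708707e-03,  8.05951026e-05]), 'eef_pos': array([ 0.22798591, -0.6349559 ,  0.23072039]), 'ee_rot': array([ 0.95225195,  1.3537671 , -0.95130453]), 'ft_force': array([-0.16884134,  0.3003942 , -0.20010136]), 'wrist_torque': array([-0.02469868, -0.05689251, -0.02772659]), 'finger_gap': 1.0029341718109317}
```

View pics/scene0.png

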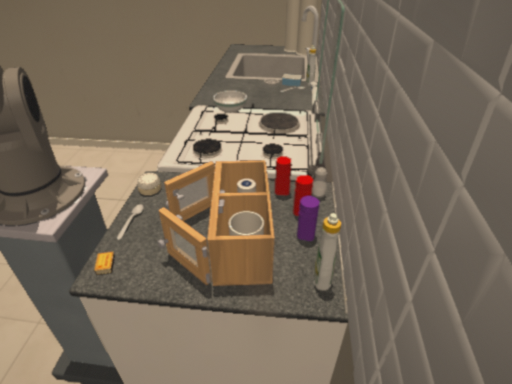

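View pics/top0.png

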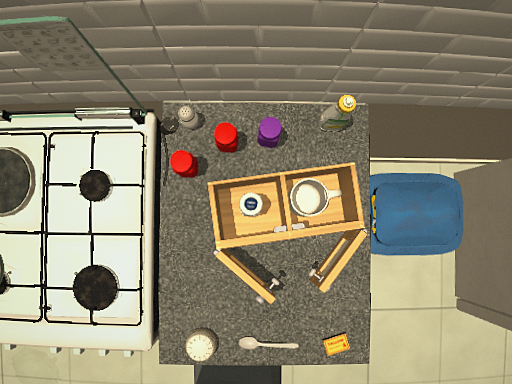

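```bash
cat > h.py <<'E'
import numpy as np, cv2
from workcell import viewer, readout
def K(c):
    f=192/np.tan(np.radians(c["fov_y"]/2)); return np.array([[f,0,c["cx"]],[0,f,c["cy"]],[0,0,1]])
def unproj(n,uv,z):
    c=viewer.get_calibration(n); T=c["cam_to_world"]
    p=cv2.undistortPoints(np.array([[uv]],float),K(c),np.array([c["k1"],0,0,0]))[0,0]
    d=T[:3,:3]@[p[0],p[1],1]; return T[:3,3]+d*(z-T[2,3])/d[2]
def proj(n,P):
    c=viewer.get_calibration(n); Ti=np.linalg.inv(c["cam_to_world"])
    return cv2.projectPoints(np.atleast_2d(P).astype(float),cv2.Rodrigues(Ti[:3,:3])[0],Ti[:3,3],K(c),np.array([c["k1"],0,0,0]))[0][:,0]
E
python3 - <<'E'
import cv2
i=cv2.imread("pics/top0.png")[155:310,200:375]; cv2.imwrite("pics/crop0.png",cv2.resize(i,None,fx=4,fy=4)[:600,:700])
E
```

```text
(no output)
```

View pics/crop0.png

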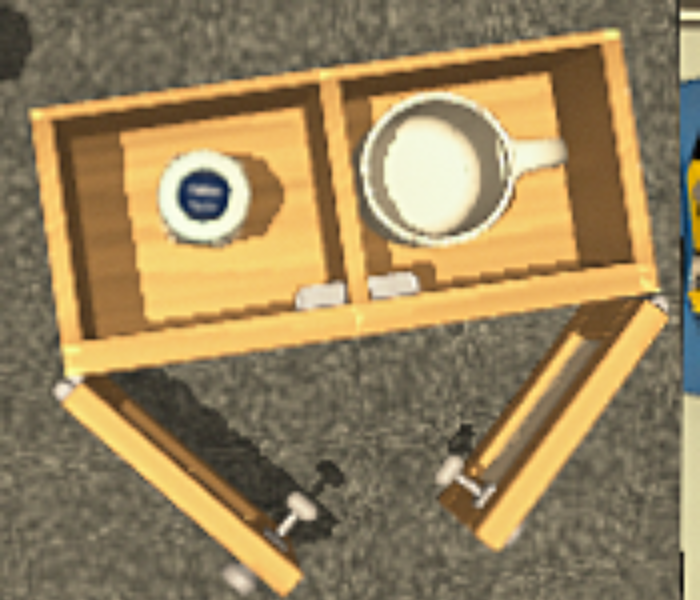

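Run:
```python
from h import *
f=lambda u,v,z=.14: unproj("top",(200+(u+.5)/4-.5,155+(v+.5)/4-.5),z)
bl,br,fr,fl=f(30,112),f(617,32),f(657,290),f(65,372)
print(bl,br,fr,fl)
for a,b in((br,bl),(fr,fl)):
    d=a-b; print("yaw",np.degrees(np.arctan2(d[0],-d[1])), np.linalg.norm(d))
h=f(67,389,.142); o0,o1=f(60,405,.138),f(283,594,.138); i1=f(302,572,.138)
print("hinge",h,"outer",o0,o1,"inner free",i1, "dirs",np.degrees(np.arctan2(*(o1-o0)[:2])))
rh=f(660,302,.142); print("rhinge",rh,np.linalg.norm(h-rh),"right free",f(480,540,.138),f(500,550,.138))
```

```text
[0.68050757 0.03620087 0.14      ] [ 0.7216575  -0.24878118  0.14      ] [ 0.5960856  -0.26718751  0.14      ] [0.55607534 0.01813036 0.14      ]
yaw 8.216423574161057 0.28793764687954754
yaw 7.982561004829341 0.288109547594044
hinge [0.54811336 0.01696596 0.142     ] outer [0.54019614 0.02055362 0.138     ] [ 0.45037678 -0.08649027  0.138     ] inner free [ 0.4609205  -0.09552536  0.138     ] dirs -140.0003516274166
rhinge [ 0.59030852 -0.26809186  0.142     ] 0.28816382642274385 right free [ 0.47597317 -0.18106431  0.138     ] [ 0.47109598 -0.19077952  0.138     ]
```

```bash
cat >> h.py <<'E'
def rel(targets):
    s=readout.state(); R=cv2.Rodrigues(s["ee_rot"])[0]
    for t in targets: print(t, np.round(R.T@(np.array(t)-s["eef_pos"]),3))
    return R
E
python3 - <<'E'
from h import *
print(rel([(.34,-.45,.231),(.43,-.25,.231),(.44,-.03,.231)]).round(3))
E
```

```text
(0.34, -0.45, 0.231) [-0.     0.168 -0.136]
(0.43, -0.25, 0.231) [ 0.     0.32  -0.294]
(0.44, -0.03, 0.231) [ 0.     0.404 -0.498]
[[-0.     0.941  0.338]
 [ 0.001  0.338 -0.941]
 [-1.    -0.    -0.001]]
```

send_rows:
  deltas:
    - [0.0,[0,0.042,-0.034],5]
    - [0.0,[0,0.084,-0.068],10]
    - [0.0,[0,0.126,-0.102],15]
    - [0.0,[0,0.168,-0.136],20]
    - [0.0,[0,0.205,-0.175],25]

```text
clock: 0.72
eef_pos: [0.3628, -0.3995, 0.2311]
ee_rot: [1.278, 1.163, -1.278]
ft_force: [0.5, 0.8, 0.4]
finger_gap: -0.003
```

Run:
```python
from h import *
print(rel([(.43,-.25,.231),(.435,-.03,.231)]).round(3),readout.state()["clock"])
```

```text
(0.43, -0.25, 0.231) [ 0.     0.053 -0.155]
(0.435, -0.03, 0.231) [ 0.     0.037 -0.375]
[[-0.     0.996 -0.094]
 [ 0.    -0.094 -0.996]
 [-1.    -0.    -0.   ]] 0.725
```

send_rows:
  deltas:
    - [0.0,[0,0.018,-0.052],0]
    - [0.0,[0,0.036,-0.104],0]
    - [0.0,[0,0.05,-0.155],0]
    - [0.0,[0,0.05,-0.215],0]
    - [0.0,[0,0.045,-0.27],0]

```text
clock: 1.35
eef_pos: [0.4314, -0.1344, 0.2312]
ee_rot: [1.276, 1.165, -1.276]
ft_force: [0.7, 0.6, 1.9]
finger_gap: -0.001
```

send_rows:
  deltas:
    - [0.0,[0,-0.004,-0.052],0]
    - [0.0,[0,-0.008,-0.105],0]
    - [0.0,[0,-0.008,-0.105],0]

```text
clock: 1.72
eef_pos: [0.4329, -0.0278, 0.2314]
ee_rot: [1.273, 1.167, -1.272]
ft_force: [0.2, -0.1, 0.5]
finger_gap: 0.0
```

Run:
```python
from h import *
cv2.imwrite("pics/top1.png",cv2.resize(viewer.grab_frame("top")[155:330,180:375],None,fx=3.4,fy=3.4))
H=np.array([.548,.017]); 
T=[(.435,-.03,.231),(.435,-.03,.115)]
for a in (48,38,28,18,8,3,0):
    t=np.radians(a-0); b=np.radians(8.15)
    d=np.array([np.sin(b-t),-np.cos(b-t)]); n=np.array([-np.cos(b-t),-np.sin(b-t)])
    p=H+.105*d+(.0075+.014)*n; T.append((p[0].round(3),p[1].round(3),.115))
print(rel(T).round(3)); print(readout.state())
```

```text
(0.435, -0.03, 0.231) [ 0.     0.002 -0.   ]
(0.435, -0.03, 0.115) [ 0.116  0.002 -0.   ]
(np.float64(0.464), np.float64(-0.05), 0.115) [0.116 0.033 0.017]
(np.float64(0.477), np.float64(-0.063), 0.115) [0.116 0.047 0.029]
(np.float64(0.492), np.float64(-0.074), 0.115) [0.116 0.063 0.039]
(np.float64(0.509), np.float64(-0.083), 0.115) [0.116 0.08  0.046]
(np.float64(0.527), np.float64(-0.088), 0.115) [0.116 0.099 0.05 ]
(np.float64(0.536), np.float64(-0.09), 0.115) [0.116 0.108 0.051]
(np.float64(0.542), np.float64(-0.09), 0.115) [0.116 0.114 0.05 ]
[[-0.     0.996 -0.088]
 [ 0.    -0.088 -0.996]
 [-1.    -0.    -0.   ]]
{'clock': 1.775, 'qpos': array([ 0.20649503,  0.04095259, -0.29162769,  2.10254069,  0.01395557,
        0.99991128, -1.75160204]), 'joint_vel': array([ 0.03172177,  0.0059652 ,  0.03959598, -0.00276487,  0.00534471,
        0.00391806,  0.0221634 ]), 'tau': array([-2.84053467e+00, -4.86193478e+01, -3.06953631e+00, -4.36613595e+01,
       -3.39845996e-01, -3.99537978e-02, -6.81872405e-01]), 'eef_pos': array([ 0.43294649, -0.0298306 ,  0.23132975]), 'ee_rot': array([ 1.27398656,  1.16616292, -1.27401126]), 'ft_force': array([ 0.60449409, -0.91662906,  0.10861609]), 'wrist_torque': array([-0.07851291, -0.00850233,  0.01965916]), 'finger_gap': -0.00032163601301305974}
```

View pics/top1.png

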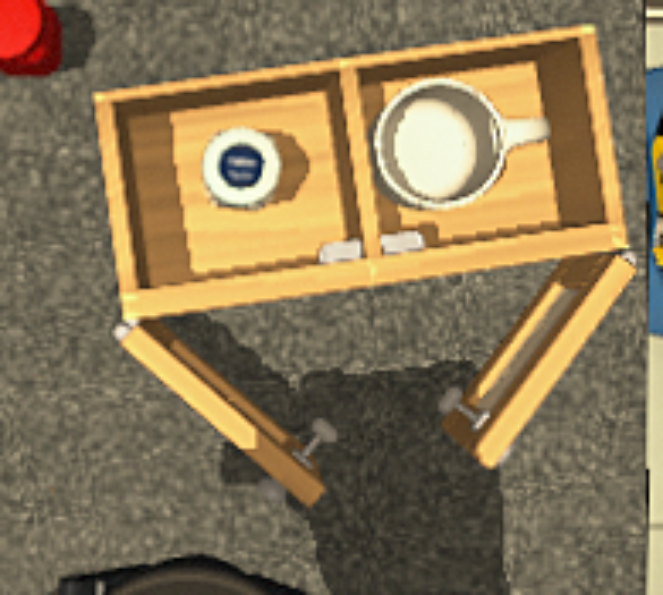

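send_rows:
  deltas:
    - [0.0,[0.05,0,0],0]
    - [0.0,[0.1,0,0],0]
    - [0.0,[0.118,0,0],0]
    - [0.0,[0.118,0.01,0.005],0]
    - [0.0,[0.118,0.02,0.01],0]

```text
clock: 2.4
eef_pos: [0.4534, -0.0441, 0.1142]
ee_rot: [1.278, 1.163, -1.276]
ft_force: [0.7, 0.0, 0.1]
finger_gap: -0.001
```

send_rows:
  deltas:
    - [0.0,[0,0.01,0.006],0]
    - [0.0,[0,0.019,0.013],0]
    - [0.0,[0,0.027,0.02],0]
    - [0.0,[0,0.035,0.025],0]
    - [0.0,[0,0.043,0.03],0]

```text
clock: 3.02
eef_pos: [0.4926, -0.0772, 0.1133]
ee_rot: [1.276, 1.165, -1.276]
ft_force: [-0.1, 0.0, 0.8]
finger_gap: -0.002
```

send_rows:
  deltas:
    - [0.0,[0,0.006,0.003],0]
    - [0.0,[0,0.012,0.005],0]
    - [0.0,[0,0.018,0.007],0]
    - [0.0,[0,0.024,0.008],0]
    - [0.0,[0,0.024,0.008],0]

```text
clock: 3.65
eef_pos: [0.5158, -0.087, 0.1133]
ee_rot: [1.277, 1.164, -1.276]
ft_force: [0.1, 0.2, 0.3]
finger_gap: -0.002
```

Run:
```python
from h import *
cv2.imwrite("pics/top2.png",cv2.resize(viewer.grab_frame("top")[155:330,180:375],None,fx=3.4,fy=3.4))
print(rel([(.527,-.088,.115),(.536,-.09,.115),(.542,-.09,.115)]).round(3)); print(readout.state()['ft_force'])
```

```text
(0.527, -0.088, 0.115) [-0.002  0.012  0.   ]
(0.536, -0.09, 0.115) [-0.002  0.021  0.001]
(0.542, -0.09, 0.115) [-0.002  0.027  0.001]
[[ 0.     0.996 -0.091]
 [ 0.    -0.091 -0.996]
 [-1.    -0.    -0.   ]]
[ 0.04602535  0.54378295 -0.79239537]
```

View pics/top2.png

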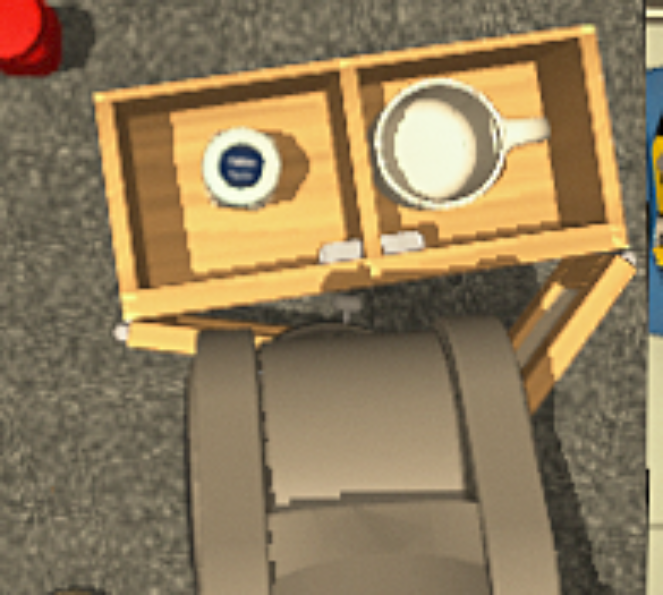

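send_rows:
  deltas:
    - [0.0,[0,0.004,0],0]
    - [0.0,[0,0.008,0],0]
    - [0.0,[0,0.011,0],0]
    - [0.0,[0,0.014,0],0]
    - [0.0,[0,0.014,0],0]

```text
clock: 4.32
eef_pos: [0.5289, -0.0882, 0.1132]
ee_rot: [1.276, 1.165, -1.277]
ft_force: [-3.9, -0.3, 3.1]
finger_gap: 0.001
```

send_rows:
  deltas:
    - [0.0,[0,0.002,0],0]
    - [0.0,[0,0.004,0],0]
    - [0.0,[0,0.004,0],0]

```text
clock: 4.7
eef_pos: [0.533, -0.0884, 0.1132]
ee_rot: [1.276, 1.165, -1.277]
ft_force: [-2.8, 1.0, 0.9]
finger_gap: 0.003
```

send_rows:
  deltas:
    - [0.0,[0,0.002,0],0]
    - [0.0,[0,0.003,0],0]
    - [0.0,[0,0.003,0],0]

```text
clock: 5.08
eef_pos: [0.5367, -0.089, 0.1135]
ee_rot: [1.277, 1.164, -1.276]
ft_force: [0.2, -0.4, -0.4]
finger_gap: -0.001
```

send_rows:
  deltas:
    - [0.0,[0,0.002,0],0]
    - [0.0,[0,0.003,0],0]
    - [0.0,[0,0.003,0],0]

```text
clock: 5.45
eef_pos: [0.5393, -0.0892, 0.1134]
ee_rot: [1.276, 1.164, -1.276]
ft_force: [-0.8, -0.1, 0.7]
finger_gap: -0.0
```

send_rows:
  deltas:
    - [0.0,[0,0.001,0],0]
    - [0.0,[0,0.002,0],0]
    - [0.0,[0,0.002,0],0]

```text
clock: 5.82
eef_pos: [0.5413, -0.0893, 0.1134]
ee_rot: [1.276, 1.165, -1.276]
ft_force: [-0.4, -0.1, -0.3]
finger_gap: -0.002
```

Run:
```python
from h import *
cv2.imwrite("pics/top3.png",cv2.resize(viewer.grab_frame("top")[155:330,180:375],None,fx=3.4,fy=3.4))
```

```text
(no output)
```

View pics/top3.png

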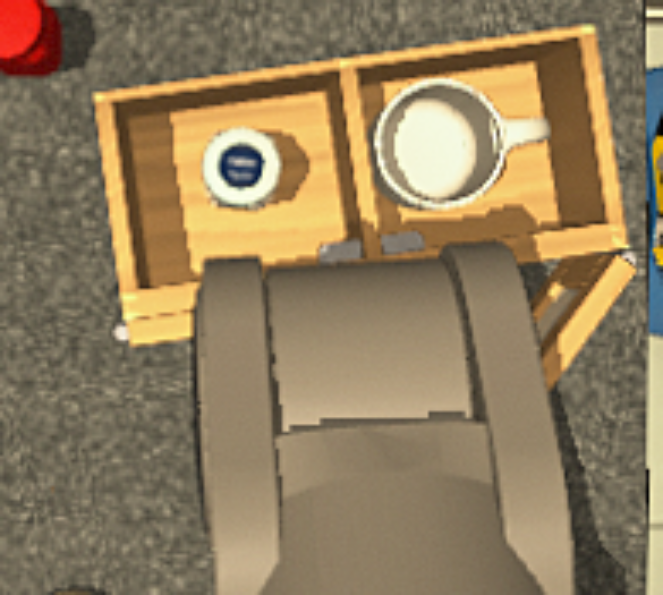

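The door now lies parallel to the front and the force is about zero, so it has snapped. I'm backing off to check it unobstructed.

send_rows:
  deltas:
    - [0.0,[0,-0.03,-0.005],0]
    - [0.0,[0,-0.06,-0.02],0]
    - [0.0,[-0.05,-0.085,-0.03],0]
    - [0.0,[-0.1,-0.1,-0.04],0]
    - [0.0,[-0.12,-0.105,-0.04],0]

```text
clock: 6.5
eef_pos: [0.4405, -0.0392, 0.2361]
ee_rot: [1.277, 1.162, -1.273]
ft_force: [0.1, -0.5, 0.1]
finger_gap: 0.002
```

send_rows:
  deltas:
    - [0.0,[0,0,0],0]
    - [0.0,[0,0,0],0]
    - [0.0,[0,0,0],0]

```text
clock: 6.88
eef_pos: [0.44, -0.04, 0.2323]
ee_rot: [1.276, 1.166, -1.278]
ft_force: [-0.1, 0.1, -0.3]
finger_gap: -0.003
```

Run:
```python
from h import *
a=cv2.resize(viewer.grab_frame("top")[175:315,200:375],None,fx=3.4,fy=3.4); a=a[:476]
cv2.imwrite("pics/top4.png",a)
```

```text
(no output)
```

View pics/top4.png

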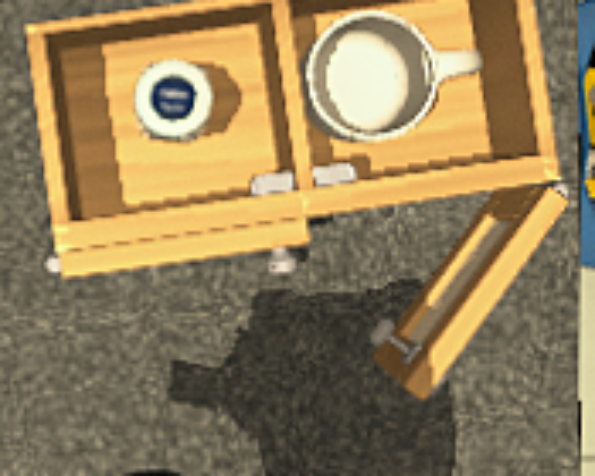

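```bash
python3 -c "
from workcell import ticket
print(ticket.close_job())"
```

```text
the job is handed in; nothing more can be done
None
```

The left door, in front of the spice jar, is shut, and I've handed the job in at about 7 s of the 32 s allowed. I pushed it shut with the closed fingers on its top rail.

- **Catch:** the highest force I read while pushing was about 5 N, at the roller. It then dropped to about zero and stayed there for the last few millimetres, which fits the door snapping home by itself.
- **Final picture:** with the arm backed clear, the left door lies flush and parallel with the cupboard front, to within about a degree. The right door is still open where it was, and the jar and mug are upright and unmoved.
- **Limits of the checks:** I didn't press the shut door again to confirm it, so "fully home" rests on the force drop and the picture. No check failed or disagreed.

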